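# Hang the windscreen panel on the rail in front of the burner

### The arm

A 6-joint arm with a two-finger parallel gripper is mounted at the origin on the work surface. World frame = base frame: x ahead of the robot, y to its left, z up, the work surface at z = 0. Lengths are in m, angles in rad, forces in N, time in s.
With the tool pointing down it reaches from about 0.375 to 0.975 m from the base axis. Payload 3.8 kg.
Tool frame: the origin (TCP) lies at the very end of the fingers, on their centre line; the grasp point (between the pads) lies 19 mm behind it; z points along the fingers, y is the direction in which the jaws open and shut (so a half turn about z gives the same grasp; the last joint's range is limited). The gripper opens to 85 mm and grips with 20 to 120 N. Pads are 22 mm wide; open, the fingers measure 114 mm over their backs; the gripper's body (76 mm by 85 mm) begins 54 mm behind the grasp point. The pads swing forward as they close: fully open they stand 13 mm farther back than shut.
Start: joints at [-1.267, 0.264, 1.604, -0, 1.274, -0.037], TCP at [0.226, -0.636, 0.231] pointing down, gripper open.
Joint ranges: [-2.63, 2.63], [-0.94, 2.18], [0.31, 2.57], [-1.31, 4.45], [0, 2.66], [-2.55, 2.55]. Speed limits (rad/s): [2.57, 2.57, 3.14, 3.14, 3.14, 3.14].

### API

Orientations are given as a rotation vector (axis times angle).
In Python, from workcell import status, read_camera, camera_info, order gives the robot as it stands.
- The arm moves only by the tool move_arm, never from a script. Its argument "deltas" is a list of rows, each a list of 3 entries, a list of its own where there are three numbers: the turn, a rotation vector about the world's x, y, z as a fraction of full scale, then the shift along the world's x, y, z as a fraction of full scale, then the closure, from -1 (fully open) to 1 (shut), so that 0 is half open. A call has 1 to 20 rows; each row is the pose to reach, as a shift and turn from the pose commanded when the call began; what a row does not reach only later rows make up. Full scale, the value 1, is 0.1 m for a shift and pi/2 rad for a turn. A row lasts 1/8 s, in which the tool goes at most 62.5 mm and 10.7 degrees, less where a joint would pass 70% of its speed; a pose out of reach is approached as far as the arm can. A call with a number of a shift or a turn outside -1 to 1 is refused whole. A call with a gripper value outside its range is refused whole. The fingers move at their own pace and stop on an object; "grip_force" is the grip in N (left out, the last holds). Time passes only in rows, so rows that repeat a pose let the fingers close. It gives the time, the measured TCP pose, the force and the opening at its end, in the units of the state.
- status.read_state(): the state, without advancing time (a new reading comes with each control period).
- read_camera(name): name is "side" or "top"; returns (picture, depth): 480x640x3 uint8, red, green, blue; 480x640 float32, m along the optical axis (not along the pixel's ray), 0 where there is no reading.
- camera_info(name): a dict with "K" (3x3 intrinsics, pixels), "R" (3x3) and "t" (3): a world point X has camera coordinates R X + t. Camera axes: x right, y down, z forward; pixel columns grow to the right and rows downward; lengths in m; the calibration is good to about 2 mm. A picture is of the moment at which its call begins. camera_info takes no time and is no camera call.
- order.finish_job(): hands the job in, once; it reports no verdict.
The state is a dict: "time": time; "q": joint angles; "joint_vel": joint speeds; "joint_torque": joint torques, N m; "tool_pos": TCP position; "tcp_rot": TCP orientation; "wrist_force": force on the tool from outside, world axes, zero at the start; "torque": the same for the moment, N m; "width": opening from 0.0 (shut) to 1.0 (fully open).
Only numpy, scipy, OpenCV 4.12 (cv2) and the standard library are available. Lean on these libraries where they do the work, as an engineer would, in place of code of your own. Each camera call takes 0.05 s, during which the arm holds its last target. There are 200 camera calls.

### The job

Draw the windscreen panel (the one with a wooden grip tab and a hook) up out of its slanted rack, hook it over the uncovered part of the rail, and slide it along the rail, under the keeper strip, until it hangs centred in front of the burner. Leave it hanging straight, still and let go, and do not disturb the other plates in the rack or the things standing about.

Things in the scene. Friction and masses are not known exactly. Their poses are not given: they have to be found in the camera images.
- panel: Windscreen panel, aluminium sheet 150 wide (y), 5 mm thick (x), z 0 to 106 mm, with a hook and a wooden tab above it, 228 mm tall in all, 0.2 to 0.45 kg. Origin: middle of the sheet's bottom edge. As hung, z is up, y along the rail, x towards the hook's lip. Starts in one of the rack's three slots, its z axis leaning 30 degrees to the rack's -x.
- panel_hook (a point): Where the rail's axis lies in the panel's hook (panel 0, 0, 150 mm). Axes as the panel's. From the sheet's top a neck 56 mm wide steps to x -16..-11 and rises to z 168; from it the hook, an inverted V 22 mm wide inside (apex outside z 164), ends in a lip at x 11..15 down to z 138. The rail enters from +x between lip end and sheet top (z 106), then the panel is lowered.
- panel_grip (a point): Point to grip on the wooden tab (panel frame -13.5, 0, 212 mm). Axes as the panel's; close the fingers along x. The tab is 10 mm thick (panel x -18.5 to -8.5), 40 mm wide (y), z 168 to 228 mm.
- rack: Fixed plywood rack, 240 (x) by 180 (y) mm. Three slots across y, at x -45, 0, 45 mm, 8 mm wide, 50 mm deep along the slope, floors 30 mm up; back-rests reach 104 mm up the slope. Slots and plates lean 30 degrees from vertical, tops towards the rack's -x (robot's side). End cheeks 85 mm high. Origin: on the counter under the middle slot.
- rail: Fixed rail stand: steel bar 12 mm in diameter, 460 mm long along y, axis 185 mm above the counter, a post at each end (y -230, 230; feet 120 by 40 mm). Origin: on the counter under the bar's middle; -x is the robot's side. Over the left part (y 10 to 230) runs a keeper strip, so a hook goes on only right of it (hook's middle at y -150 to -20 mm).
- rail_mid (a point): Middle of the bar, on its axis (185 mm up). Axes as the rail's.
- keeper_end (a point): Free right end of the keeper strip, middle of its 8 by 8 mm section. The strip lies at rail x 0 to 8 mm; its underside is 20 mm above the bar's top, its own top 219 mm above the counter. A hook on the bar passes under it, the tab in front of it; fingertips should stay above it.
- stove: Fixed small grey camping stove, 150 mm across, 86 mm tall, behind the rail under the keeper strip's part, its black knob towards the rail. Origin: centre underneath. Axes parallel to the rail's.
- burner (a point): Centre of the burner's top, 70 mm above the counter: the panel's middle is to hang level with it along the rail.
- griddle: Plain aluminium griddle plate, 150 by 115 mm, 5 mm thick, without tab or hook, in another slot of the rack. Origin: middle of its bottom edge. Leave it.
- board: Plain thin wooden board, 145 by 130 mm, 5 mm thick, in another slot of the rack. Origin: middle of its bottom edge. Leave it.
- press: Stainless French press, 94 mm across, 213 mm tall with its black knob, handle to its -y (84 mm out), behind the uncovered part of the rail. Origin: centre underneath. Leave it.
- jug: Blue plastic measuring jug, 92 mm across the rim, 110 mm tall, handle to its +y (77 mm out). Origin: centre underneath. Leave it.
- mug: White ceramic mug, 80 mm across, 90 mm tall, handle to its +y. Origin: centre underneath. Leave it.
- stick: Wooden stir stick lying flat, 150 by 10 by 5 mm, along its x. Origin: centre underneath. Leave it.
There are look-alikes about, which are no part of the job. What is shaped like the stove but orange or red is not meant.

How it is judged:
On the way, in this order (a step that is already met when the one before it is completed fails the run):
1. the panel is drawn up out of the rack, its bottom edge more than 70 mm above the counter (height (world z) of panel above 0.07 m), for 0.1 s.
2. the hook is over the uncovered part of the rail (x of panel_hook in the frame of rail_mid between -0.013 and 0.013 m and z of panel_hook in the frame of rail_mid between -0.006 and 0.012 m and y of panel_hook in the frame of rail_mid between -0.2 and -0.012 m), for 0.1 s.
At the end, for the whole second after the job is handed in: The panel hangs at rest by its hook on the rail (hook point within 6 mm of the bar's axis across and 5 mm in height, its weight on the bar), upright within 0.15 rad and along the rail within 0.12 rad, its middle within 15 mm of the burner's centre along the rail (x of panel_hook in the frame of rail_mid between -0.006 and 0.006 m and z of panel_hook in the frame of rail_mid between -0.005 and 0.005 m and y of panel_hook in the frame of stove between -0.015 and 0.015 m and angle between panel's own z axis and vertical below 0.15 rad and angle between the y axis of panel and the y axis of rail, either way round below 0.12 rad and contact force between panel and rail above 0.8 N and linear speed of panel below 0.02 m/s and angular speed of panel below 0.15 rad/s); the robot touches nothing.
It fails at once if a plate left in the rack is moved more than 30 mm (distance of any of griddle, board from where it was at the start of the episode above 0.03 m).
It fails at once if the French press, jug, mug or stir stick is moved more than 30 mm (distance of any of press, jug, mug, stick from where it was at the start of the episode above 0.03 m).
It fails at once if the French press, jug or mug is tipped (angle between any of press, jug, mug's own z axis and vertical above 0.5 rad).
It also fails if it takes over 54 s, if anything falls off the work surface, if the arm or the gripper's body presses on something with over 40 N, if the wrist force passes 120 N, or if a joint passes its speed limit or range.

## Working session

There is one attempt and no reset: what is moved stays moved. The work goes in short steps, Python scripts to look and compute and a tool call to move; the robot and the scene stay as the last step left them, time stands still between calls to the robot, and variables do not carry over. Pictures are saved under pics/ and viewed, about 8 in all and at most 12, crops included, and the job is handed in when it is done.

Besides the shell and the picture viewer there is one more tool, called after ">>>" by a JSON object that holds its "name" and its "arguments", one argument or row to a line. move_arm: Moves the arm, as the interface text tells. Its arguments: {"type":"object","properties":{"deltas":{"type":"array","items":{"type":"array"}},"grip_force":{"type":"number"}},"required":["deltas"]}

```bash
ls; mkdir -p pics; python3 - <<'E'
from workcell import status, read_camera, camera_info
import cv2, numpy as np
print(status.read_state())
for n in("side","top"):
    p,d=read_camera(n); cv2.imwrite(f"pics/{n}0.png",p[:,:,::-1]); np.save(f"pics/{n}0.npy",d); np.save(f"pics/{n}0rgb.npy",p)
    c=camera_info(n); print(n,c["K"],c["R"],c["t"], -np.array(c["R"]).T@np.array(c["t"]), (d>0).mean())
E
```

```text
pics
{'time': 0.0, 'q': array([-1.26689254e+00,  2.64742107e-01,  1.60536283e+00,  2.24539786e-05,
        1.27370862e+00, -3.69189673e-02]), 'joint_vel': array([ 1.47978606e-03,  1.27816110e-03, -1.45414851e-03,  1.04387786e-03,
       -6.36231818e-05,  1.50360752e-04]), 'joint_torque': array([-7.10988224e-04, -5.15114594e+01, -3.67310643e+01, -7.19151126e-05,
        1.32487767e-02, -1.24651146e-05]), 'tool_pos': array([ 0.22540262, -0.63548162,  0.22997551]), 'tcp_rot': array([-3.09391660e+00, -5.32391754e-01,  4.30602241e-04]), 'wrist_force': array([-0.43412301,  0.44234393, -0.20385041]), 'torque': array([-0.02473644, -0.05475756,  0.05174669]), 'width': 0.9964994962717719}
side [[548.04557537   0.         310.28150757]
 [  0.         548.04557537 238.81375505]
 [  0.           0.           1.        ]] [[ 0.90721289 -0.4206664  -0.00213293]
 [-0.26258185 -0.56231053 -0.78412858]
 [ 0.32865718  0.71193163 -0.62059473]] [-0.45418082  0.29648719  1.4922287 ] [-5.40821562e-04 -1.08670555e+00  1.15758460e+00] 0.9935904947916666
top [[535.93034287   0.         313.1488692 ]
 [  0.         535.93034287 239.94822211]
 [  0.           0.           1.        ]] [[ 0.02655176 -0.99947962  0.0183167 ]
 [-0.99881815 -0.02727148 -0.04023142]
 [ 0.04071001 -0.01722684 -0.99902249]] [0.04491947 0.51695338 1.54291247] [0.45233775 0.08557368 1.56137925] 0.996044921875
```

View pics/side0.png

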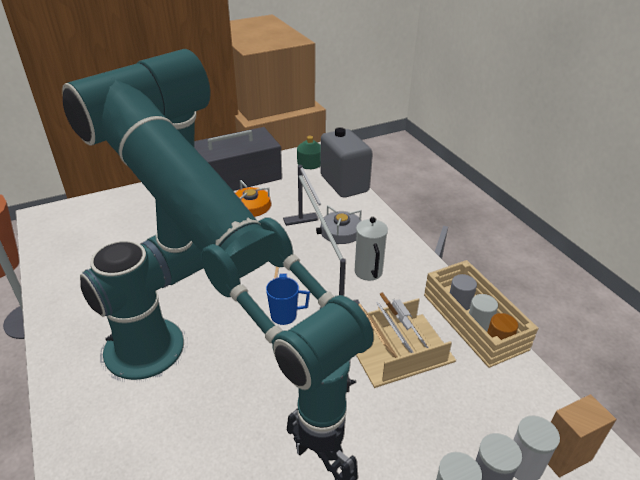

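View pics/top0.png

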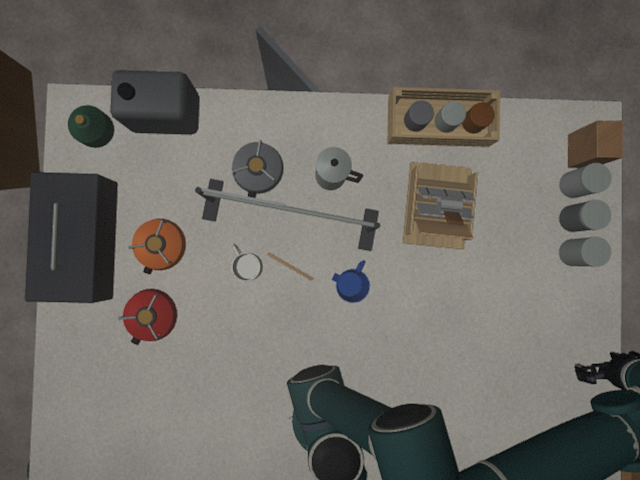

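```bash
python3 - <<'E'
import cv2, numpy as np
a=cv2.imread("pics/top0.png")[150:260,395:490]; b=cv2.imread("pics/side0.png")[275:395,345:465]
r=lambda i:cv2.resize(i,(400*i.shape[1]//i.shape[1],400*i.shape[0]//i.shape[1]),interpolation=cv2.INTER_CUBIC)
a,b=r(a),r(b); h=max(a.shape[0],b.shape[0])
o=np.zeros((h,800,3),np.uint8);o[:a.shape[0],:400]=a;o[:b.shape[0],400:]=b
o=cv2.convertScaleAbs(o,alpha=1.2)
cv2.imwrite("pics/c1.png",o)
E
cat > h.py <<'E'
import numpy as np
from workcell import camera_info
C={n:{k:np.array(v) for k,v in camera_info(n).items() if k in("K","R","t")} for n in("side","top")}
def ray(n,u,v):
    c=C[n];d=c["R"].T@np.linalg.inv(c["K"])@[u,v,1.];return -c["R"].T@c["t"],d
def onz(n,u,v,z):
    o,d=ray(n,u,v);return o+d*(z-o[2])/d[2]
def dep(n,u,v,D):
    o,d=ray(n,u,v);return o+d*D
def cloud(n,d):
    c=C[n];v,u=np.mgrid[:480,:640];p=np.stack([u,v,np.ones_like(u)],-1)@np.linalg.inv(c["K"]).T*d[...,None]
    return (p-c["t"])@c["R"]
def proj(n,X):
    c=C[n];p=c["K"]@(c["R"]@np.array(X)+c["t"]);return p[:2]/p[2]
def tri(u1,u2):
    o1,d1=ray("side",*u1);o2,d2=ray("top",*u2)
    s=np.linalg.lstsq(np.stack([d1,-d2],1),o2-o1,rcond=None)[0];a=o1+d1*s[0];b=o2+d2*s[1]
    return (a+b)/2,np.linalg.norm(a-b)
E
```

```text
(no output)
```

View pics/c1.png

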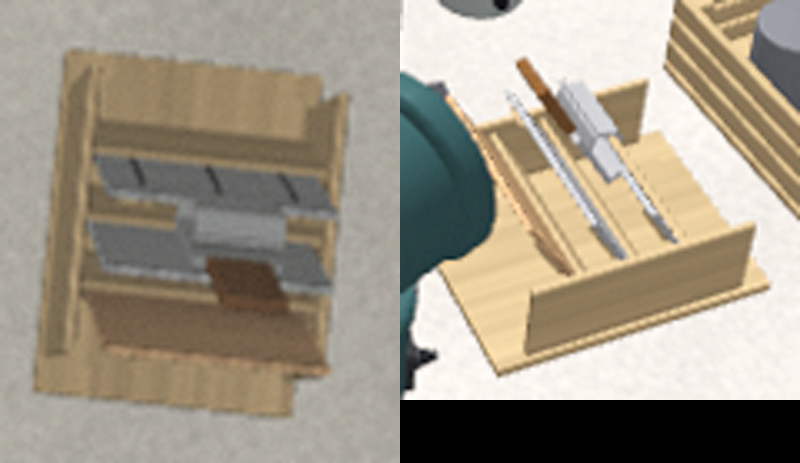

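```bash
python3 - <<'E'
from h import *
import cv2
dt=np.load("pics/top0.npy");ds=np.load("pics/side0.npy")
P=cloud("top",dt);S=cloud("side",ds);np.set_printoptions(precision=4,suppress=True)
rgb=np.load("pics/top0rgb.npy")
def fit(X):
    m=X.mean(0);u,s,v=np.linalg.svd(X-m,full_matrices=False);d=v[0];t=(X-m)@d
    return m,d,t.min(),t.max(),np.abs((X-m)@v[1]).mean()
z=P[400:460,200:300,2];print("table z",np.median(z),z.std())
for nm,Q,(r0,r1,c0,c1) in (("top",P,(160,240,190,385)),("side",S,(150,300,285,350))):
    q=Q[r0:r1,c0:c1].reshape(-1,3)
    for lo,hi in((.178,.2),(.206,.228)):
        s=q[(q[:,2]>lo)&(q[:,2]<hi)]
        # robust line in xy
        m=np.ones(len(s),bool)
        L=cv2.fitLine(s[:,:2].astype(np.float32),cv2.DIST_HUBER,0,1e-4,1e-4).ravel()
        for _ in range(3):
            n=np.array([-L[1],L[0]]);e=(s[:,:2]-L[2:])@n;m=abs(e)<.015
            L=cv2.fitLine(s[m][:,:2].astype(np.float32),cv2.DIST_HUBER,0,1e-4,1e-4).ravel()
        dd=L[:2]*np.sign(L[1]);t=(s[m][:,:2]-L[2:])@dd
        print(nm,lo,m.sum(),"yaw",np.arctan2(-dd[0],dd[1]),"ends",L[2:]+dd*t.min(),L[2:]+dd*t.max(),np.median(s[m][:,2]),np.percentile(s[m][:,2],[5,95]))
# cylinder tops: stove, press,jug,mug
for nm,(r0,r1,c0,c1) in dict(stove=(130,198,225,292),press=(140,192,310,365),jug=(255,305,330,375),mug=(240,285,228,268),rack=(150,260,395,490)).items():
    q=P[r0:r1,c0:c1].reshape(-1,3);s=q[q[:,2]>.03]
    print(nm,len(s),s.min(0),s.max(0),"med",np.median(s,0))
q=rgb[150:260,395:490].astype(int);X=P[150:260,395:490]
h=cv2.cvtColor(rgb[150:260,395:490],cv2.COLOR_RGB2HSV)
tab=(q[...,0]-q[...,2]>30)&(X[...,2]>.15)
s=X[tab];print("tab",tab.sum(),s.min(0),s.max(0),np.median(s,0))
print(np.c_[np.argwhere(tab)+[150,395]][::6].tolist()[:30])
top=X[X[...,2]>.12];print(top.min(0),top.max(0))
E
```

```text
table z 0.001487209280286709 0.11282736866660277
top 0.178 727 yaw -0.15471205 ends [ 0.5509 -0.1087] [0.623  0.3535] 0.19151229932168604 [0.1859 0.1967]
top 0.206 336 yaw -0.15065429 ends [0.5949 0.1357] [0.6291 0.3613] 0.22048770816642488 [0.2144 0.225 ]
side 0.178 420 yaw -0.15933642 ends [ 0.5489 -0.1094] [0.624  0.3583] 0.19051741196936084 [0.1835 0.195 ]
side 0.206 153 yaw -0.149394 ends [0.5935 0.1301] [0.6281 0.3598] 0.21953436264630877 [0.2129 0.2248]
stove 2169 [0.4523 0.0856 0.03  ] [0.7923 0.2972 1.5614] med [0.7116 0.2256 0.0524]
press 1325 [ 0.4523 -0.0667  0.0304] [0.7534 0.0856 1.5614] med [0.6967 0.0122 0.1766]
jug 477 [ 0.3491 -0.0943  0.0307] [0.461  0.0856 1.5614] med [ 0.4009 -0.0699  0.0965]
mug 306 [0.3976 0.0856 0.0301] [0.4995 0.2861 1.5614] med [0.446  0.2614 0.0842]
rack 3758 [ 0.4523 -0.3926  0.0301] [0.7304 0.0856 1.5614] med [ 0.6115 -0.2845  0.0908]
tab 84 [ 0.4523 -0.3303  0.1501] [0.5909 0.0856 1.5614] [ 0.5638 -0.2846  0.2221]
[[170, 428], [212, 445], [215, 445], [218, 446], [220, 448], [220, 454], [221, 450], [221, 456], [221, 462], [222, 452], [222, 458], [223, 445], [223, 456], [223, 462]]
[ 0.4523 -0.3757  0.12  ] [0.6443 0.0856 1.5614]
```

```bash
python3 - <<'E'
from h import *
import cv2
np.set_printoptions(precision=4,suppress=True)
dt=np.load("pics/top0.npy");P=cloud("top",dt);S=cloud("side",np.load("pics/side0.npy"))
rgb=np.load("pics/top0rgb.npy");hsv=cv2.cvtColor(rgb,cv2.COLOR_RGB2HSV)
R=np.zeros((480,640),bool);R[160:250,405:482]=1;R&=(dt>0)
grey=(hsv[...,1]<45)&R&(P[...,2]>.04)
for z in range(160,232,3): pass
n,l,st,c=cv2.connectedComponentsWithStats(grey.astype(np.uint8))
for i in range(1,n):
    if st[i,4]<15: continue
    m=l==i;X=P[m];mm=np.median(X,0);u,s,v=np.linalg.svd(X-X.mean(0),full_matrices=False)
    print(st[i],c[i],mm,"n",v[2]*np.sign(v[2][2]),"d1",v[0],"rms",s/np.sqrt(len(X)),"z",X[:,2].min(),X[:,2].max())
# brown things
br=(hsv[...,1]>60)&R&(P[...,2]>.12)
n,l,st,c=cv2.connectedComponentsWithStats(br.astype(np.uint8))
for i in range(1,n):
    if st[i,4]<15: continue
    X=P[l==i];u,s,v=np.linalg.svd(X-X.mean(0),full_matrices=False)
    print("brown",st[i],c[i],np.median(X,0),v[0],X.min(0),X.max(0))
# cheeks / base outline
wood=R&(P[...,2]<.1)&(P[...,2]>.006)
cnt=max(cv2.findContours((R&(hsv[...,1]>50)).astype(np.uint8),0,2)[0],key=cv2.contourArea)
print("rack rect",cv2.minAreaRect(cnt))
# print z map coarse (mm)
print((P[160:250:2,404:482:3,2]*1000).astype(int))
E
```

```text
[ 415  187   61   34 1240] [444.946  202.4516] [ 0.6202 -0.2863  0.117 ] n [ 0.8799 -0.0046  0.4751] d1 [ 0.0816  0.9865 -0.1417] rms [0.0418 0.0345 0.02  ] z 0.043902877735596146 0.21376492905745456
brown [444 211  20  14 187] [453.3316 217.4599] [ 0.5748 -0.2932  0.209 ] [ 0.5438  0.0863 -0.8348] [ 0.5573 -0.3145  0.1698] [ 0.5942 -0.2749  0.2304]
brown [418 226  56  13 330] [445.1394 232.5152] [ 0.5399 -0.2922  0.1362] [-0.0763 -0.9971  0.0004] [ 0.5266 -0.3648  0.12  ] [ 0.5565 -0.2208  0.1501]
rack rect ((440.9505615234375, 205.51910400390625), (69.96910858154297, 82.10467529296875), 5.440331935882568)
[[ 0  1 -2 ...  5  0 -1]
 [-1  3  0 ...  4  4  5]
 [ 5  1  7 ... -5  4  4]
 ...
 [-2  4  2 ...  0  7  5]
 [ 4  2  2 ...  2  0 -1]
 [-1 -3  0 ... -1  6 -5]]
```

```bash
cat >> h.py <<'E'
def axes(yaw,lean):
    c,s=np.cos(yaw),np.sin(yaw);Z=np.array([[c,-s,0],[s,c,0],[0,0,1]])
    cl,sl=np.cos(lean),np.sin(lean);return Z@np.array([[cl,0,-sl],[0,1,0],[sl,0,cl]]) # columns panel axes
E
python3 - <<'E'
from h import *
import cv2
np.set_printoptions(precision=4,suppress=True,linewidth=160)
for nm in("top","side"):
    d=np.load(f"pics/{nm}0.npy");P=cloud(nm,d);rgb=np.load(f"pics/{nm}0rgb.npy");hsv=cv2.cvtColor(rgb,cv2.COLOR_RGB2HSV)
    A=axes(-.072,np.pi/6);O=np.array([.5748,-.2932,.209])
    L=(P-O)@A
    box=(d>0)&(abs(L[...,1])<.09)&(L[...,0]>-.01)&(L[...,0]<.06)&(L[...,2]>-.17)&(L[...,2]<.03)&(P[...,2]>.06)
    br=box&(hsv[...,1]>80)&(L[...,2]>-.05);g=box&(hsv[...,1]<50)
    T=L[br]
    print(nm,"tab n",len(T)); 
    for k in range(3): print("  ",np.percentile(T[:,k],[0,3,10,25,50,75,90,97,100])*1000)
    print("tab cols/rows",np.argwhere(br).min(0),np.argwhere(br).max(0))
    G=L[g]
    for b in np.arange(-.165,.03,.01):
        s=G[(G[:,2]>b)&(G[:,2]<b+.01)]
        if len(s)>4: 
            h,_=np.histogram(s[:,0]*1000,bins=np.arange(-10,62,4));print("  z %.0f"%(b*1000),h,"y",np.percentile(s[:,1],[2,98])*1000)
E
```

```text
top tab n 179
   [-9.7348 -8.2112 -6.0353 -2.8805 -0.5592  0.4606  1.3138  2.1656  2.7848]
   [-21.9528 -19.391  -16.4621  -9.3047   0.2304  10.5006  16.3941  17.3539  18.0949]
   [-38.3287 -34.0588 -27.3676 -16.7439   2.6234  15.649   18.7157  20.4477  23.3912]
tab cols/rows [211 444] [224 463]
  z -165 [ 0  0  0  0  9 46  0  0  0  0  0  0  0  0  0  1  0] y [-72.6852  65.3859]
  z -155 [ 0  0  0  0  8 56  1  0  1  1  0  0  0  0  0  0  0] y [-82.8987  70.0504]
  z -145 [ 1  0  1  0  6 66  2  0  0  0  0  0  0  0  0  0  0] y [-80.4138  66.7623]
  z -135 [ 1  0  0  0 10 57  1  0  0  0  0  0  0  0  0  0  0] y [-72.9088  71.1837]
  z -125 [ 0  0  0  0  6 61  2  0  0  0  0  0  0  0  0  0  0] y [-71.7963  70.3696]
  z -115 [ 0  0  6 17 23 76  0  0  0  0  0  0  0  0  0  0  0] y [-74.4483  70.2819]
  z -105 [ 0  6  5  4 16 17  1  0  0  0  0  0  0  0  0  0  0] y [-71.3528  62.9135]
  z -95 [0 4 1 0 0 0 0 0 0 0 0 0 0 0 0 0 0] y [15.2698 25.92  ]
  z -85 [0 4 2 0 0 0 0 0 0 0 0 0 0 0 0 0 0] y [20.5364 25.672 ]
  z -75 [ 1  1  2  0  0  0  0  2 23  0  0  0  0  0  0  0  0] y [-27.4587  24.9732]
  z 
[... 708 characters left out ...]
0 0 0 0 0 0] y [-79.4014 -11.4511]
  z -135 [0 0 0 2 3 1 0 0 0 0 0 0 0 0 0 0 0] y [-80.5212 -60.4999]
  z -125 [0 0 0 2 3 2 0 0 0 0 0 0 0 0 0 0 0] y [-80.4181   2.4706]
  z -115 [ 1  4 13 17 30  6  0  0  0  0  0  0  0  0  0  0  0] y [-78.2496  70.7918]
  z -105 [ 1  5  6 11 20  1  0  0  0  0  0  0  0  0  0  0  0] y [-76.5021   0.7713]
  z -85 [2 4 0 0 0 0 0 0 0 0 0 0 0 0 0 0 0] y [-32.8453 -29.6559]
  z -75 [4 1 0 0 0 0 0 2 1 0 0 0 0 0 0 0 0] y [-31.56   -29.0105]
  z -65 [ 1  7 14  2  1  6 17 30  8  0  0  0  0  0  0  0  0] y [-31.5048  26.6319]
  z -55 [ 3  6 11 29 29 25 14  3  0  0  0  0  0  0  0  0  0] y [-31.9048  22.4326]
  z -45 [3 2 2 0 0 0 0 0 0 0 0 0 0 0 0 0 0] y [-32.75   -15.6289]
```

```bash
cat > m.py <<'E'
from h import *
from scipy.spatial.transform import Rotation as Ro
O=np.array([.5748,-.2932,.209]);A=axes(-.072,np.pi/6);PO=O+A@[.0087,-.0025,-.2085]  # panel origin in the rack
def tcp(o,A,gz=.197): # panel pose -> TCP pose
    return o+A@[-.0135,0,gz],np.c_[A[:,1],A[:,0],-A[:,2]]
def delta(p,R,p0,r0):
    return (Ro.from_matrix(R)*Ro.from_rotvec(r0).inv()).as_rotvec()/(np.pi/2),(p-p0)/.1
E
python3 - <<'E'
from m import *
from workcell import status
import cv2
np.set_printoptions(precision=4,suppress=True)
pix={}
for nm,(r0,r1,c0,c1) in dict(top=(140,190,235,285),side=(200,240,318,366)).items():
    rgb=np.load(f"pics/{nm}0rgb.npy");h=cv2.cvtColor(rgb,cv2.COLOR_RGB2HSV)[r0:r1,c0:c1]
    m=((h[...,1]>90)&(h[...,0]>8)&(h[...,0]<30)).astype(np.uint8)
    n,l,st,c=cv2.connectedComponentsWithStats(m);i=1+np.argmax(st[1:,4]);pix[nm]=c[i]+[c0,r0]
    print(nm,pix[nm],st[i],onz(nm,*pix[nm],.07))
B,e=tri(pix["side"],pix["top"]);print("burner tri",B,e)
# rail by depth, uncovered part
for nm,(r0,r1,c0,c1) in (("top",(160,240,190,385)),("side",(150,300,285,350))):
    Q=cloud(nm,np.load(f"pics/{nm}0.npy"))[r0:r1,c0:c1].reshape(-1,3)
    y=np.array([np.sin(.153),np.cos(.153)]);x=np.array([y[1],-y[0]]);M=np.array([.587,.1235])
    a=(Q[:,:2]-M)@x;b=(Q[:,:2]-M)@y;z=Q[:,2]
    for w,lo,hi,z0,z1 in(("bar",-.2,-.02,.176,.2),("keeper",.02,.22,.208,.226)):
        k=(b>lo)&(b<hi)&(z>z0)&(z<z1)&(abs(a)<.02);L=np.polyfit(b[k],a[k],1);print(nm,w,k.sum(),"slope",L[0],"x at -.1,.1",np.polyval(L,[-.1,.1]),"a pct",np.percentile(a[k],[5,50,95]),"z",np.median(z[k]))
    k=(z>.208)&(z<.226)&(abs(a)<.02);print("keeper ends b",np.percentile(b[k],[0,1,2,98,99,100]))
    k=(z>.17)&(z<.22)&(abs(a)<.02);print("bar ends b",np.percentile(b[k],[0,.5,1,99,99.5,100]))
E
```

```text
top [255.6139 164.3354] [ 14  18  14  14 158] [0.7202 0.2263 0.07  ]
side [341.697  216.7879] [18 14 12  7 66] [0.7216 0.2246 0.07  ]
burner tri [0.7213 0.226  0.069 ] 0.001905793236659124
top bar 322 slope 0.007747394203634481 x at -.1,.1 [0.0002 0.0018] a pct [-0.0049 -0.0001  0.0056] z 0.19132135253074822
top keeper 276 slope 0.007344667661945649 x at -.1,.1 [0.0044 0.0058] a pct [0.0022 0.006  0.0098] z 0.22016479020585245
keeper ends b [0.0133 0.0153 0.0179 0.236  0.2382 0.2414]
bar ends b [-0.2349 -0.231  -0.2291  0.2284  0.2311  0.2414]
side bar 170 slope 0.006042243095341975 x at -.1,.1 [-0.0011  0.0001] a pct [-0.0054 -0.0016  0.004 ] z 0.19030730915097202
side keeper 119 slope 0.013077188792559724 x at -.1,.1 [0.003  0.0056] a pct [0.0015 0.0054 0.0107] z 0.21953633247790197
keeper ends b [0.0075 0.0121 0.0141 0.2339 0.2367 0.2398]
bar ends b [-0.2374 -0.2356 -0.2351  0.2353  0.236   0.2376]
```

```bash
cat >> m.py <<'E'
RM=np.array([.5877,.1245,.185]);RA=axes(-.160,0);BY=.1214
def hung(y,x=0,up=0): # panel origin when hook point at rail (x,y,up)
    return RM+RA@[x,y,up-.150]
E
python3 - <<'E'
from m import *
from workcell import status
np.set_printoptions(precision=4,suppress=True)
s=status.read_state();p0,r0=s["tool_pos"],s["tcp_rot"]
p,R=tcp(PO,A);print("panel origin",PO,"grasp tcp",p,"zaxis",A[:,2])
for nm,q in (("pre",p+.1*A[:,2]),("grasp",p),("lift",p+.15*A[:,2])): print(nm,q,delta(q,R,p0,r0))
for nm,a in (("front high",(-.075,-.06,.10)),("front",(-.075,-.06,.028)),("in",(-.075,0,.028)),("down",(-.075,0,0)),("end",(BY,0,0))):
    q,R2=tcp(hung(*a),RA);print(nm,q,delta(q,R2,p,Ro.from_matrix(R).as_rotvec()))
for n,X in dict(press=(.6967,.0122,0),jug=(.4009,-.0699,0)).items(): print(n,(np.array(X)-RM)@RA)
E
```

```text
panel origin [ 0.6861 -0.3037  0.0328] grasp tcp [ 0.5762 -0.2958  0.1966] zaxis [-0.4987  0.036   0.866 ]
pre [ 0.5263 -0.2922  0.2832] (array([-0.2144, -0.2814,  0.7194]), array([3.0094, 3.4332, 0.532 ]))
grasp [ 0.5762 -0.2958  0.1966] (array([-0.2144, -0.2814,  0.7194]), array([ 3.5081,  3.3973, -0.334 ]))
lift [ 0.5014 -0.2904  0.3265] (array([-0.2144, -0.2814,  0.7194]), array([2.76  , 3.4512, 0.965 ]))
front high [0.5032 0.0622 0.332 ] (array([ 0.0386,  0.3312, -0.0547]), array([-0.7302,  3.5798,  1.3536]))
front [0.5032 0.0622 0.26  ] (array([ 0.0386,  0.3312, -0.0547]), array([-0.7302,  3.5798,  0.6336]))
in [0.5624 0.0526 0.26  ] (array([ 0.0386,  0.3312, -0.0547]), array([-0.1379,  3.4842,  0.6336]))
down [0.5624 0.0526 0.232 ] (array([ 0.0386,  0.3312, -0.0547]), array([-0.1379,  3.4842,  0.3536]))
end [0.5937 0.2465 0.232 ] (array([ 0.0386,  0.3312, -0.0547]), array([0.175 , 5.4231, 0.3536]))
press [ 0.1255 -0.0935 -0.185 ]
jug [-0.1534 -0.2217 -0.185 ]
```

>>> {"name": "move_arm", "arguments": {
  "deltas": [
    [[-0.027,-0.035,0.09],[0.37,0.43,0.4],-1],
    [[-0.053,-0.07,0.18],[0.75,0.85,0.8],-1],
    [[-0.053,-0.07,0.18],[0.75,0.85,0.8],-1]
  ]
}}

```text
time: 0.48
tool_pos: [0.302, -0.5501, 0.3146]
tcp_rot: [2.886, 0.934, 0.145]
wrist_force: [-0.8, -0.1, 0.5]
width: 1.002
```

>>> {"name": "move_arm", "arguments": {
  "deltas": [
    [[-0.027,-0.035,0.09],[0.37,0.43,0.1],-0.3],
    [[-0.053,-0.07,0.18],[0.75,0.85,0.2],-0.3],
    [[-0.053,-0.07,0.18],[0.75,0.85,0.2],-0.3]
  ]
}}

```text
time: 0.85
tool_pos: [0.3764, -0.4641, 0.3311]
tcp_rot: [2.632, 1.29, 0.275]
wrist_force: [0.0, -0.0, 0.5]
width: 0.65
```

>>> {"name": "move_arm", "arguments": {
  "deltas": [
    [[-0.027,-0.035,0.09],[0.37,0.43,0],-0.3],
    [[-0.053,-0.07,0.18],[0.75,0.85,0],-0.3],
    [[-0.053,-0.07,0.18],[0.75,0.85,0],-0.3],
    [[-0.053,-0.07,0.18],[0.75,0.85,0],-0.3]
  ]
}}

```text
time: 1.35
tool_pos: [0.45, -0.3822, 0.3304]
tcp_rot: [2.332, 1.593, 0.39]
wrist_force: [0.2, -0.9, -0.0]
width: 0.648
```

```bash
cat > d.py <<'E'
from m import *
from workcell import status
np.set_printoptions(precision=4,suppress=True)
s=status.read_state();p0,r0=s["tool_pos"],s["tcp_rot"]
E
python3 - <<'E'
from d import *
p,R=tcp(PO,A)
for k in(.1,.05,0): print(delta(p+k*A[:,2],R,p0,r0))
E
```

```text
(array([-0.0543, -0.0722,  0.1807]), array([ 0.7637,  0.8995, -0.4712]))
(array([-0.0543, -0.0722,  0.1807]), array([ 1.013 ,  0.8816, -0.9042]))
(array([-0.0543, -0.0722,  0.1807]), array([ 1.2624,  0.8636, -1.3372]))
```

>>> {"name": "move_arm", "arguments": {
  "deltas": [
    [[-0.027,-0.036,0.09],[0.38,0.45,-0.1],-0.3],
    [[-0.054,-0.072,0.181],[0.76,0.9,-0.3],-0.3],
    [[-0.054,-0.072,0.181],[0.764,0.9,-0.47],-0.3],
    [[-0.054,-0.072,0.181],[0.764,0.9,-0.47],-0.3]
  ]
}}

```text
time: 1.85
tool_pos: [0.5258, -0.2918, 0.2818]
tcp_rot: [1.991, 1.852, 0.496]
wrist_force: [-0.6, -0.2, -0.7]
width: 0.652
```

```bash
python3 - <<'E'
from d import *
import cv2
from workcell import read_camera
p,R=tcp(PO,A)
for k in(.1,.05,0): print(delta(p+k*A[:,2],R,p0,r0))
ims=[]
t,_=read_camera("top");s,_=read_camera("side")
a=cv2.resize(t[150:280,390:490],(400,520),interpolation=cv2.INTER_CUBIC);b=cv2.resize(s[230:360,330:430],(400,520),interpolation=cv2.INTER_CUBIC)
cv2.imwrite("pics/c2.png",np.hstack([a,b])[:,:,::-1])
E
```

```text
(array([-0.0016, -0.0015, -0.0003]), array([ 0.0056, -0.0037,  0.0148]))
(array([-0.0016, -0.0015, -0.0003]), array([ 0.2549, -0.0217, -0.4182]))
(array([-0.0016, -0.0015, -0.0003]), array([ 0.5043, -0.0397, -0.8513]))
```

View pics/c2.png

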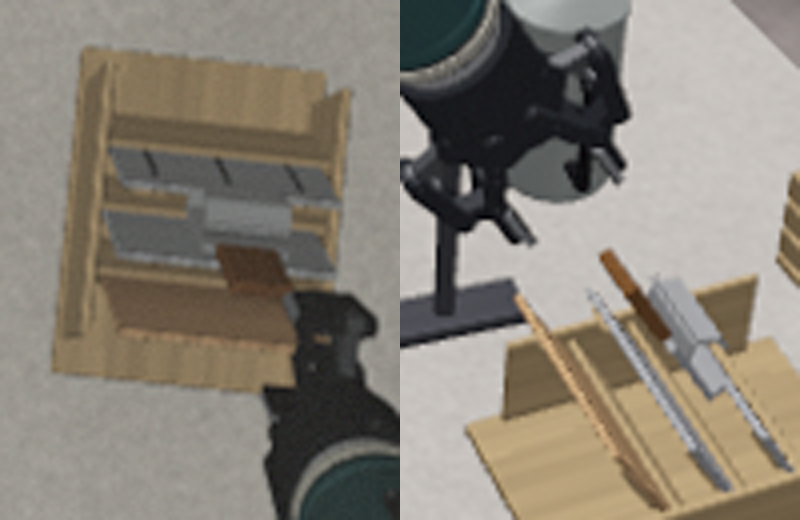

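```bash
python3 - <<'E'
from d import *
Rr=Ro.from_rotvec(r0).as_matrix()
for nm,o,w,h0 in(("top",0,390,150),("side",400,330,230)):
    for l,X in (("tcp",p0),("f+",p0+Rr@[0,.028,-.01]),("f-",p0+Rr@[0,-.028,-.01]),("tabtop",PO+A@[-.0135,0,.228]),("tabL",PO+A@[-.0135,.02,.228]),("tabR",PO+A@[-.0135,-.02,.228])):
        print(nm,l,(proj(nm,X)-[w,h0])*4+[o,0])
E
```

```text
top tcp [288.214  338.5945]
top f+ [302.4368 304.2533]
top f- [281.3411 387.3714]
top tabtop [262.8155 289.6569]
top tabL [231.2726 286.4898]
top tabR [294.3451 292.8226]
side tcp [571.8773 205.8691]
side f+ [604.5063 169.0272]
side f- [525.8248 224.8894]
side tabtop [614.9996 265.8764]
side tabL [600.2183 244.4254]
side tabR [630.1112 287.8068]
```

>>> {"name": "move_arm", "arguments": {
  "deltas": [
    [[0,0,0],[0.13,-0.01,-0.21],-0.3],
    [[0,0,0],[0.25,-0.02,-0.42],-0.3],
    [[0,0,0],[0.38,-0.03,-0.635],-0.3],
    [[0,0,0],[0.5,-0.04,-0.85],-0.3],
    [[0,0,0],[0.5,-0.04,-0.85],-0.3]
  ]
}}

```text
time: 2.58
tool_pos: [0.5766, -0.2961, 0.1982]
tcp_rot: [1.988, 1.851, 0.497]
wrist_force: [-0.0, 0.2, -0.6]
width: 0.646
```

>>> {"name": "move_arm", "arguments": {
  "deltas": [
    [[0,0,0],[0,0,0],0.3],
    [[0,0,0],[0,0,0],0.6],
    [[0,0,0],[0,0,0],0.8],
    [[0,0,0],[0,0,0],1],
    [[0,0,0],[0,0,0],1],
    [[0,0,0],[0,0,0],1]
  ],
  "grip_force": 60
}}

```text
time: 3.32
tool_pos: [0.5762, -0.2958, 0.2005]
tcp_rot: [1.984, 1.852, 0.496]
wrist_force: [-6.9, -0.4, 6.2]
width: 0.105
```

>>> {"name": "move_arm", "arguments": {
  "deltas": [
    [[0,0,0],[-0.05,0.004,0.087],1],
    [[0,0,0],[-0.125,0.009,0.217],1],
    [[0,0,0],[-0.2,0.014,0.346],1],
    [[0,0,0],[-0.275,0.02,0.476],1],
    [[0,0,0],[-0.35,0.025,0.606],1],
    [[0,0,0],[-0.425,0.03,0.736],1],
    [[0,0,0],[-0.5,0.036,0.866],1],
    [[0,0,0],[-0.5,0.036,0.866],1]
  ]
}}

```text
time: 4.32
tool_pos: [0.5273, -0.2923, 0.2881]
tcp_rot: [1.983, 1.849, 0.498]
wrist_force: [-0.0, 0.2, -2.8]
width: 0.105
```

>>> {"name": "move_arm", "arguments": {
  "deltas": [
    [[0,0,0],[-0.1,0.006,0.15],1],
    [[0,0,0],[-0.2,0.012,0.35],1],
    [[0,0,0],[-0.3,0.02,0.55],1],
    [[0,0,0],[-0.3,0.02,0.75],1],
    [[0,0,0],[-0.3,0.02,0.75],1]
  ]
}}

```text
time: 4.95
tool_pos: [0.498, -0.2905, 0.3642]
tcp_rot: [1.981, 1.849, 0.498]
wrist_force: [-0.1, -1.1, -2.6]
width: 0.104
```

```bash
python3 - <<'E'
from d import *
import cv2
from workcell import read_camera
print(s["time"],p0,r0,s["wrist_force"],s["torque"],s["width"])
t,_=read_camera("top");s,_=read_camera("side")
a=cv2.resize(t[140:300,370:490],(400,533),interpolation=cv2.INTER_CUBIC);b=cv2.resize(s[170:355,320:459],(400,533),interpolation=cv2.INTER_CUBIC)
cv2.imwrite("pics/c3.png",np.hstack([a,b])[:,:,::-1])
E
```

```text
4.95 [ 0.498  -0.2905  0.3642] [1.9808 1.8486 0.4981] [-0.0744 -1.1054 -2.5844] [ 0.0136  0.607  -0.0182] 0.10404428258692891
```

View pics/c3.png

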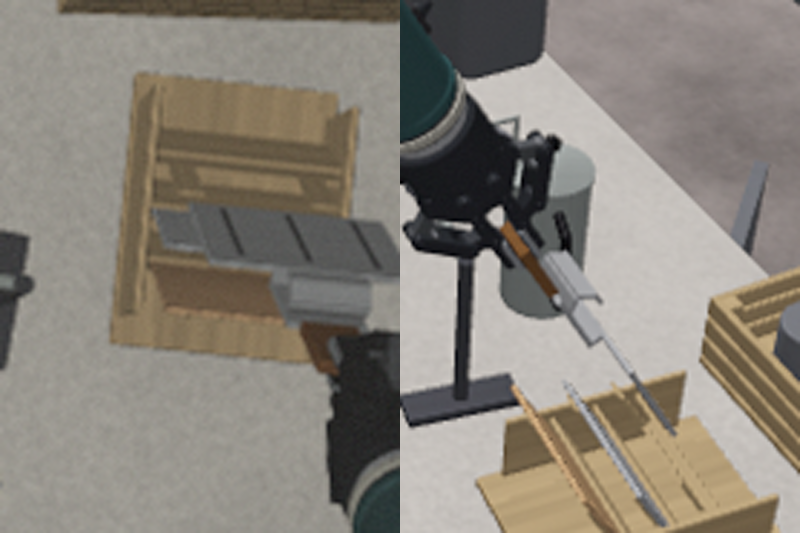

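```bash
sed -i 's/gz=.197/gz=.200/' m.py; python3 - <<'E'
from d import *
p,R=tcp(hung(-.075,-.075,.10),RA);print(p,delta(p,R,p0,r0))
E
```

```text
[0.4884 0.0646 0.335 ] (array([ 0.0379,  0.332 , -0.0565]), array([-0.0865,  3.5405, -0.2562]))
```

>>> {"name": "move_arm", "arguments": {
  "deltas": [
    [[0,0,0],[-0.02,0,0.3],1],
    [[0.006,0.055,-0.009],[-0.05,0.03,0.6],1],
    [[0.012,0.11,-0.018],[-0.07,0.06,0.75],1],
    [[0.019,0.165,-0.028],[-0.1,0.1,0.75],1],
    [[0.025,0.22,-0.037],[-0.15,0.15,0.75],1],
    [[0.032,0.276,-0.047],[-0.15,0.2,0.75],1],
    [[0.038,0.332,-0.056],[-0.15,0.25,0.75],1],
    [[0.038,0.332,-0.056],[-0.15,0.3,0.75],1]
  ]
}}

```text
time: 6.05
tool_pos: [0.4835, -0.259, 0.4334]
tcp_rot: [-2.387, -2.038, -0.0]
wrist_force: [0.0, 0.4, -2.9]
width: 0.107
```

>>> {"name": "move_arm", "arguments": {
  "deltas": [
    [[0,0,0],[0,0.3,0],1],
    [[0,0,0],[0,0.6,0],1],
    [[0,0,0],[0,1,0],1],
    [[0,0,0],[0,1,0],1]
  ]
}}

```text
time: 6.55
tool_pos: [0.4817, -0.1571, 0.4357]
tcp_rot: [2.387, 2.041, 0.005]
wrist_force: [0.2, -0.8, -2.7]
width: 0.103
```

>>> {"name": "move_arm", "arguments": {
  "deltas": [
    [[0,0,0],[0,0.3,0],1],
    [[0,0,0],[0,0.6,0],1],
    [[0,0,0],[0,1,0],1],
    [[0,0,0],[0,1,0],1]
  ]
}}

```text
time: 7.05
tool_pos: [0.4818, -0.058, 0.4356]
tcp_rot: [2.388, 2.041, 0.003]
wrist_force: [-0.1, -1.0, -2.7]
width: 0.106
```

>>> {"name": "move_arm", "arguments": {
  "deltas": [
    [[0,0,0],[0,0.3,-0.1],1],
    [[0,0,0],[0,0.6,-0.3],1],
    [[0,0,0],[0,1,-0.5],1],
    [[0,0,0],[0,1,-0.5],1]
  ]
}}

```text
time: 7.55
tool_pos: [0.481, 0.0413, 0.3833]
tcp_rot: [-2.387, -2.039, 0.003]
wrist_force: [-0.5, -1.1, -2.1]
width: 0.1
```

```bash
python3 - <<'E'
from d import *
import cv2
from workcell import read_camera
print(s["time"],p0,r0,s["wrist_force"],s["torque"],s["width"])
p,R=tcp(hung(-.075,-.075,.10),RA);print(p,delta(p,R,p0,r0))
t,dt=read_camera("top");s,ds=read_camera("side")
np.savez("pics/c4.npz",t=t,dt=dt,s=s,ds=ds)
a=cv2.resize(t[130:290,240:400],(400,400),interpolation=cv2.INTER_CUBIC);b=cv2.resize(s[140:340,240:400],(400,500),interpolation=cv2.INTER_CUBIC)
o=np.zeros((500,800,3),np.uint8);o[:400,:400]=a;o[:,400:]=b
cv2.imwrite("pics/c4.png",o[:,:,::-1])
E
```

```text
7.55 [0.481  0.0413 0.3833] [-2.3871 -2.0388  0.0031] [-0.4509 -1.0729 -2.109 ] [-0.1594  0.0055 -0.002 ] 0.10031538494873841
[0.4884 0.0646 0.335 ] (array([-0.0003, -0.0019, -0.0019]), array([ 0.0739,  0.2324, -0.4825]))
```

View pics/c4.png

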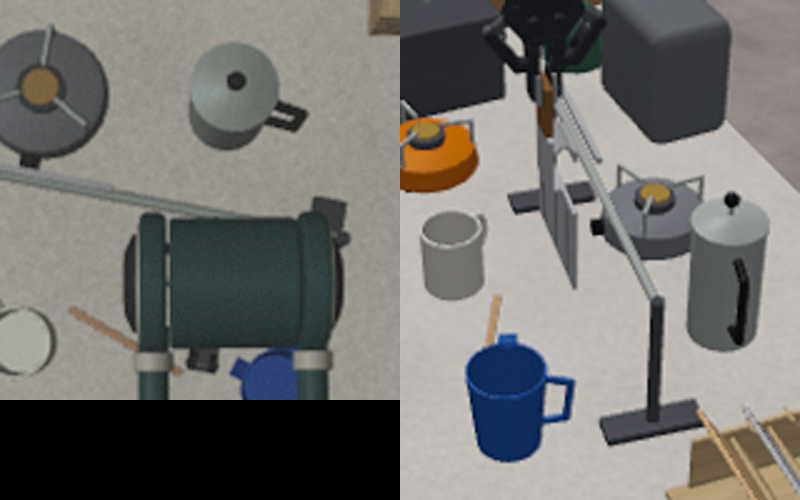

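```bash
cat > chk.py <<'E'
from d import *
import cv2
def check(S,rgb,o,box=(.04,.11,-.02,.24)):
    hsv=cv2.cvtColor(rgb,cv2.COLOR_RGB2HSV)
    L=(S-o)@RA;q=L
    k=(abs(L[...,0])<box[0])&(abs(L[...,1])<box[1])&(L[...,2]>box[2])&(L[...,2]<box[3])
    print("n",k.sum())
    for b in np.arange(-.01,.23,.015):
        m=k&(L[...,2]>b)&(L[...,2]<b+.015)
        if m.sum()>5: print("z%4d"%(b*1000),m.sum(),"x",np.percentile(L[m][:,0],[5,25,50,75,95])*1000,"y",np.percentile(L[m][:,1],[5,50,95])*1000,"sat",np.median(hsv[m][:,1]))
    m=k&(L[...,2]<.1);print("zmin pct",np.percentile(L[m][:,2],[0,1,3,5])*1000)
E
python3 - <<'E'
from chk import *
z=np.load("pics/c4.npz");Rr=Ro.from_rotvec(r0).as_matrix()
o=p0-RA@[-.0135,0,.200];print("pred origin",o)
check(cloud("side",z["ds"]),z["s"],o)
E
```

```text
pred origin [0.4954 0.0374 0.1856]
n 880
z -10 24 x [-2.4941 -2.152  -1.7184 -1.1693  0.1299] y [-70.6854 -18.8527  57.0558] sat 9.0
z   4 65 x [-2.7444 -2.2159 -1.7427 -1.1746  0.4211] y [-72.0128  -5.1257  69.4603] sat 9.0
z  19 63 x [-2.9396 -2.2224 -1.8482 -1.2643  1.3477] y [-71.3798 -17.8124  67.1469] sat 8.0
z  34 63 x [-2.538  -1.8088 -1.475  -0.8228  0.0025] y [-70.8232  -4.3941  60.6488] sat 8.0
z  49 51 x [-2.497  -2.1169 -1.7937 -1.3683 -0.2438] y [-73.3799 -20.8155  61.5451] sat 8.0
z  65 41 x [-2.4054 -1.8352 -1.2405 -0.9671  0.3369] y [-74.0514 -39.0938   3.2198] sat 8.0
z  80 33 x [-2.2383 -1.8927 -1.4854 -0.7509  0.8381] y [-73.5959 -50.2723 -13.1064] sat 6.0
z  95 86 x [-14.9247 -10.7418  -2.082    0.2791   2.8346] y [-66.6593 -21.9091  15.1565] sat 6.0
z 110 31 x [-16.0763 -15.1995 -14.8202 -14.3031 -11.4734] y [-26.885   -5.2223  25.1866] sat 8.0
z 125 40 x [-15.3697 -15.0153 -14.2121 -11.8515  13.7172] y [-27.2194 -18.7192  22.6234] sat 8.0
z 139 83 x [-15.3769 -13.676   -2.791   10.9739  14.509 ] y [-29.1698 -12.048   24.8823] sat 6.0
z 154 58 x [-16.6145 -13.6548  -3.5982   1.2422   5.265 ] y [-28.2153 -14.9758  12.7886] sat 6.5
z 169 32 x [-17.5847 -17.0043 -16.3672 -11.5087  -8.015 ] y [-19.8778 -14.6531  11.6119] sat 156.5
z 185 31 x [-17.8185 -16.879  -14.2751 -10.7127  -7.8619] y [-20.954  -16.9283   5.4097] sat 152.0
z 199 52 x [-27.7522 -20.0849 -14.5531  -7.9627   2.1746] y [-20.182  -12.4293  -1.8795] sat 38.0
z 214 86 x [-30.035  -21.3714 -13.2457  -7.3555   0.9372] y [-17.8426  -8.3504   4.245 ] sat 50.5
z 229 41 x [-29.4477 -23.3343  -7.8866  -4.4021   2.4389] y [-12.8057  -7.5764   3.0739] sat 23.0
zmin pct [-4.1976 -0.9099  1.3127  2.9091]
```

```bash
python3 - <<'E'
from d import *
for a in((-.075,-.05,.1),(-.075,-.05,.028),(-.075,0,.028),(-.075,0,-.004)):
    p,R=tcp(hung(*a),RA);print(a,p,delta(p,R,p0,r0))
E
```

```text
(-0.075, -0.05, 0.1) [0.5131 0.0606 0.335 ] (array([ 0.0006,  0.0003, -0.0004]), array([ 0.3102,  0.2106, -0.5057]))
(-0.075, -0.05, 0.028) [0.5131 0.0606 0.263 ] (array([ 0.0006,  0.0003, -0.0004]), array([ 0.3102,  0.2106, -1.2257]))
(-0.075, 0, 0.028) [0.5624 0.0526 0.263 ] (array([ 0.0006,  0.0003, -0.0004]), array([ 0.8038,  0.1309, -1.2257]))
(-0.075, 0, -0.004) [0.5624 0.0526 0.231 ] (array([ 0.0006,  0.0003, -0.0004]), array([ 0.8038,  0.1309, -1.5457]))
```

>>> {"name": "move_arm", "arguments": {
  "deltas": [
    [[0,0,0],[0.1,0.07,-0.15],1],
    [[0,0,0],[0.2,0.14,-0.35],1],
    [[0,0,0],[0.31,0.21,-0.6],1],
    [[0,0,0],[0.31,0.21,-0.8],1],
    [[0,0,0],[0.31,0.21,-0.95],1],
    [[0,0,0],[0.31,0.21,-0.95],1]
  ]
}}

```text
time: 8.4
tool_pos: [0.512, 0.0609, 0.2892]
tcp_rot: [-2.391, -2.036, 0.003]
wrist_force: [-0.5, -0.0, -1.3]
width: 0.102
```

>>> {"name": "move_arm", "arguments": {
  "deltas": [
    [[0,0,0],[0,0,-0.15],1],
    [[0,0,0],[0,0,-0.27],1],
    [[0,0,0],[0,0,-0.27],1],
    [[0,0,0],[0,0,-0.27],1]
  ]
}}

```text
time: 8.9
tool_pos: [0.5132, 0.0615, 0.2641]
tcp_rot: [2.391, 2.037, 0.001]
wrist_force: [0.5, -0.8, -2.4]
width: 0.104
```

```bash
cat > look.py <<'E'
import sys
from chk import *
from workcell import read_camera
print(s["time"],p0,r0,s["wrist_force"],s["width"])
im,ds=read_camera("side");S=cloud("side",ds)
o=p0-RA@[-.0135,0,.200];check(S,im,o)
L=(S-RM)@RA
for nm,y0,y1 in (("bar right of panel",-.2,-.12),("bar mid",-.06,0)):
    k=(L[...,1]>y0)&(L[...,1]<y1)&(abs(L[...,2])<.012)&(abs(L[...,0])<.012);print(nm,k.sum(),np.percentile(L[k][:,0],[5,50,95])*1000,"z",np.percentile(L[k][:,2],[5,50,95])*1000)
print("hook in rail (from TCP)",((o+RA@[0,0,.15])-RM)@RA*1000)
cv2.imwrite(f"pics/{sys.argv[1]}.png",cv2.resize(im[150:310,230:390],(600,600),interpolation=cv2.INTER_CUBIC)[:,:,::-1])
E
python3 look.py c5
```

```text
8.9 [0.5132 0.0615 0.2641] [2.3909 2.037  0.0011] [ 0.4546 -0.8179 -2.368 ] 0.104277259618518
n 778
z -10 25 x [-1.4224 -0.729  -0.4433  0.0124  0.5746] y [-69.3771 -16.6502  74.5933] sat 8.0
z   4 57 x [-2.0636 -1.3764 -0.6697 -0.2035  0.9665] y [-72.7422  -3.4743  68.3776] sat 8.0
z  19 49 x [-2.0469 -1.5358 -0.9118 -0.2708  0.8213] y [-72.3096  -9.4796  68.7153] sat 8.0
z  34 64 x [-2.1778 -1.4861 -0.8535 -0.3427  1.2502] y [-73.5395  -8.9403  70.9027] sat 8.0
z  49 47 x [-2.1083 -1.4631 -0.9094 -0.3599  1.4297] y [-72.9895 -25.1081  59.0799] sat 8.0
z  65 35 x [-2.3051 -1.5111 -0.7858 -0.1755  1.5408] y [-73.3573 -41.0821   2.3365] sat 8.0
z  80 29 x [-2.2624 -1.4598 -0.9382  0.3845  1.6984] y [-71.8929 -47.9144 -18.4475] sat 8.0
z  95 80 x [-14.6643  -6.3997  -1.071    1.3457   3.3852] y [-71.2012 -23.0979  14.4956] sat 6.0
z 110 24 x [-15.4882 -14.9633 -14.3363 -13.4133 -11.8942] y [-27.3328  -6.9848  21.4674] sat 8.0
z 125 30 x [-15.2092 -14.5525 -13.6994 -12.7564  13.3466] y [-27.5972  -8.1678  22.1194] sat 8.0
z 139 67 x [-14.6739 -13.1663  -3.6339  13.1238  15.4259] y [-29.
[... 154 characters left out ...]
7313 -15.6994 -12.795   -9.7108] y [-22.9458 -13.5293  11.6321] sat 157.0
z 185 18 x [-17.3685 -16.3557 -14.8488 -11.6381  -9.9346] y [-23.5543 -15.6419  -0.9889] sat 152.0
z 199 46 x [-27.9051 -21.3065 -15.0268  -6.1699   3.4464] y [-21.4124 -11.565   -1.9335] sat 43.0
z 214 78 x [-29.266  -22.0031 -12.9371  -7.31     3.1766] y [-19.958   -8.6278   8.6945] sat 57.5
z 229 38 x [-29.4302 -23.1144  -8.0508  -4.1118   4.0072] y [-12.39    -7.7495   7.54  ] sat 26.0
zmin pct [-3.7836 -1.4922  0.306   2.1931]
bar right of panel 78 [-5.5396 -1.9183  4.2686] z [ 2.1674  5.7013 10.0991]
bar mid 51 [-5.0341 -1.3241  4.6905] z [0.4801 5.5732 9.9511]
hook in rail (from TCP) [-50.0481 -74.098   29.1061]
```

View pics/c5.png

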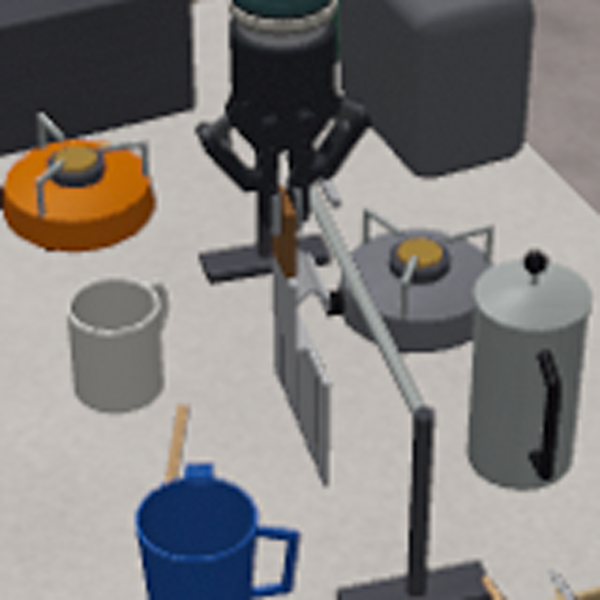

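>>> {"name": "move_arm", "arguments": {
  "deltas": [
    [[0,0,0],[0.1,-0.016,0],1],
    [[0,0,0],[0.2,-0.032,0],1],
    [[0,0,0],[0.3,-0.048,0],1],
    [[0,0,0],[0.4,-0.064,0],1],
    [[0,0,0],[0.474,-0.076,0],1],
    [[0,0,0],[0.474,-0.076,0],1]
  ]
}}

```text
time: 9.7
tool_pos: [0.5609, 0.0537, 0.2637]
tcp_rot: [2.392, 2.037, 0.0]
wrist_force: [0.2, 0.9, -2.9]
width: 0.103
```

>>> {"name": "move_arm", "arguments": {
  "deltas": [
    [[0,0,0],[0,0,-0.07],1],
    [[0,0,0],[0,0,-0.14],1],
    [[0,0,0],[0,0,-0.2],1],
    [[0,0,0],[0,0,-0.24],1],
    [[0,0,0],[0,0,-0.24],1]
  ]
}}

```text
time: 10.32
tool_pos: [0.5604, 0.0538, 0.2397]
tcp_rot: [2.391, 2.037, 0.0]
wrist_force: [0.5, -0.6, -2.7]
width: 0.106
```

```bash
python3 look.py c6|tail -4; python3 -c "
from d import *
print(s['wrist_force'],s['torque'])"
```

```text
zmin pct [-3.0012 -0.4768  1.1967  3.3058]
bar right of panel 75 [-5.2334 -1.2447  4.145 ] z [-0.1533  6.0451  9.0013]
bar mid 6 [-2.4537  7.0219 11.4675] z [ 4.7698  7.935  11.1934]
hook in rail (from TCP) [ -2.223  -74.1305   4.7394]
[-1.416   0.4516 -2.0549] [-0.047  -0.0103 -0.0338]
```

>>> {"name": "move_arm", "arguments": {
  "deltas": [
    [[0,0,0],[0,0,-0.01],1],
    [[0,0,0],[0,0,-0.02],1],
    [[0,0,0],[0,0,-0.03],1],
    [[0,0,0],[0,0,-0.03],1]
  ]
}}

```text
time: 10.88
tool_pos: [0.5614, 0.0538, 0.238]
tcp_rot: [2.39, 2.036, 0.004]
wrist_force: [1.3, -0.2, 2.2]
width: 0.104
```

>>> {"name": "move_arm", "arguments": {
  "deltas": [
    [[0,0,0],[0,0,-0.01],1],
    [[0,0,0],[0,0,-0.015],1],
    [[0,0,0],[0,0,-0.015],1]
  ]
}}

```text
time: 11.25
tool_pos: [0.5615, 0.0539, 0.2379]
tcp_rot: [2.39, 2.036, 0.005]
wrist_force: [-0.5, 0.6, 9.1]
width: 0.104
```

>>> {"name": "move_arm", "arguments": {
  "deltas": [
    [[0,0,0],[0,0,0.015],1],
    [[0,0,0],[0,0,0.02],1],
    [[0,0,0],[0.008,0.05,0.02],1],
    [[0,0,0],[0.024,0.15,0.02],1],
    [[0,0,0],[0.04,0.25,0.02],1],
    [[0,0,0],[0.056,0.35,0.02],1],
    [[0,0,0],[0.072,0.45,0.02],1],
    [[0,0,0],[0.072,0.45,0.02],1]
  ]
}}

```text
time: 12.25
tool_pos: [0.5685, 0.0983, 0.2379]
tcp_rot: [2.389, 2.036, 0.001]
wrist_force: [3.9, -3.2, 4.6]
width: 0.108
```

```bash
python3 look.py c7; python3 -c "
from d import *
print(s['wrist_force'],s['torque'])"
```

```text
12.25 [0.5685 0.0983 0.2379] [2.3889 2.0361 0.0011] [ 3.8695 -3.1709  4.5863] 0.10764986724665536
n 831
z -10 21 x [0.4496 0.8166 1.1179 2.0123 4.5441] y [-72.7045 -22.7633  59.9659] sat 8.0
z   4 54 x [-1.1668 -0.0886  0.6653  1.5849  2.5807] y [-73.5184  -9.8385  63.0852] sat 8.0
z  19 63 x [-0.9814 -0.0438  0.8298  1.525   3.0043] y [-75.6168 -13.3278  69.5335] sat 9.0
z  34 54 x [-0.7752  0.1003  0.6856  1.3715  3.2724] y [-73.6985  -9.7526  60.0765] sat 9.0
z  49 53 x [-1.2267 -0.0503  0.4578  0.9279  2.799 ] y [-71.7582 -19.1946  61.957 ] sat 8.0
z  65 33 x [-1.7387 -0.6156  0.1587  1.1245  3.4776] y [-76.5133 -42.7222  -0.7309] sat 8.0
z  80 27 x [-0.856  -0.2491  0.2799  1.0772  2.5665] y [-74.3603 -53.8778 -20.5815] sat 8.0
z  95 70 x [-13.8254 -10.4908  -0.1285   1.5864   4.217 ] y [-72.2564 -25.9238   8.013 ] sat 6.0
z 110 24 x [-14.072  -13.2366 -12.736  -12.0285  -8.7977] y [-29.0724   0.3435  23.8615] sat 8.0
z 125 31 x [-14.7845 -13.4309 -12.7319 -10.7477   3.7416] y [-29.371  -15.9446  18.4285] sat 7.0
z 139 137 x [-14.0438  -4.8901  -0.6182   5.4459  16.2102] y [-102
[... 209 characters left out ...]
9   9.0532] sat 164.0
z 185 22 x [-16.9452 -16.3886 -14.9357 -10.823   -8.5793] y [-19.4152 -15.0278   1.5957] sat 149.0
z 199 40 x [-27.1513 -21.6157 -15.7957  -7.9116   4.1047] y [-21.3616 -12.2817  -2.1543] sat 31.0
z 214 66 x [-28.3107 -19.9087 -11.9887  -7.1663   2.6357] y [-20.6736  -9.5175   6.1207] sat 50.0
z 229 38 x [-28.2944 -20.9414  -7.2679  -2.7334   4.5866] y [-15.0675  -8.0479   2.4298] sat 19.0
zmin pct [-9.3032 -1.3461  1.1129  2.9238]
bar right of panel 80 [-5.8827 -1.4139  4.0461] z [1.9983 5.4282 9.1648]
bar mid 51 [-9.9836  1.5754 11.065 ] z [-2.8208  7.9965 11.7557]
hook in rail (from TCP) [ -1.3119 -28.9164   2.9057]
[ 3.7155 -3.0288  4.0846] [-0.813  -0.8605 -0.0594]
```

View pics/c7.png

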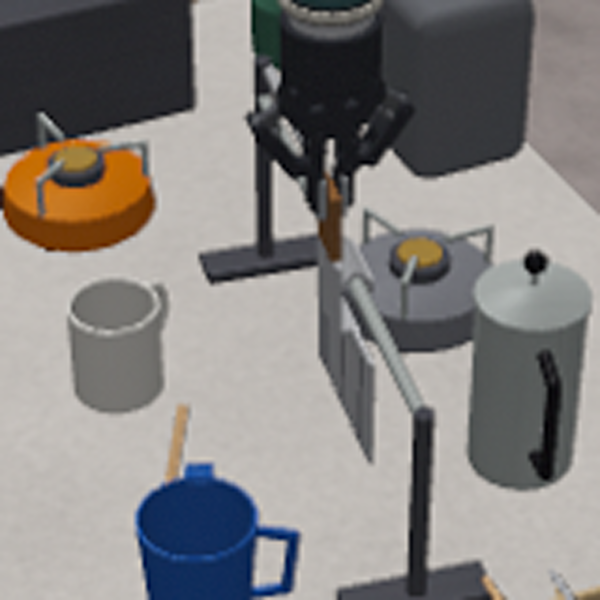

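>>> {"name": "move_arm", "arguments": {
  "deltas": [
    [[0,0,0],[0.012,0,0.008],1],
    [[0,0,0],[0.03,0.1,0.01],1],
    [[0,0,0],[0.046,0.2,0.01],1],
    [[0,0,0],[0.062,0.3,0.01],1],
    [[0,0,0],[0.078,0.4,0.01],1],
    [[0,0,0],[0.094,0.5,0.01],1],
    [[0,0,0],[0.094,0.5,0.01],1]
  ]
}}

```text
time: 13.18
tool_pos: [0.5769, 0.1491, 0.238]
tcp_rot: [-2.391, -2.038, -0.0]
wrist_force: [2.7, -1.6, 2.5]
width: 0.107
```

>>> {"name": "move_arm", "arguments": {
  "deltas": [
    [[0,0,0],[0.016,0.05,0],1],
    [[0,0,0],[0.04,0.15,0],1],
    [[0,0,0],[0.056,0.25,0],1],
    [[0,0,0],[0.072,0.35,0],1],
    [[0,0,0],[0.088,0.45,0],1],
    [[0,0,0],[0.104,0.55,0],1],
    [[0,0,0],[0.112,0.6,0],1],
    [[0,0,0],[0.112,0.6,0],1]
  ]
}}

```text
time: 14.18
tool_pos: [0.5868, 0.208, 0.238]
tcp_rot: [-2.391, -2.037, 0.005]
wrist_force: [-0.0, -4.4, 5.3]
width: 0.107
```

```bash
python3 look.py c8|tail -14; python3 -c "
from d import *
print(s['wrist_force'],s['torque'])"
```

```text
z  95 66 x [-14.1205  -8.8458  -1.3655   1.2326   3.8543] y [-72.2608 -25.1113  22.8664] sat 6.0
z 110 25 x [-15.0211 -14.5187 -13.6734 -12.7765 -11.6024] y [-27.5733  -9.4475  20.5817] sat 7.0
z 125 23 x [-14.9679 -14.269  -13.5838 -12.9295 -11.4857] y [-30.7216  -8.4256  23.3804] sat 7.0
z 139 101 x [-14.7662  -8.9505  -2.2617   3.0039   9.8359] y [-101.424   -39.1159   15.9068] sat 8.0
z 154 63 x [-14.4019 -10.296   -1.5943   2.7138   7.0355] y [-86.0113 -19.6061  21.6322] sat 7.0
z 169 79 x [-16.9563 -10.2165   2.9506   5.7528   8.8779] y [-67.2006 -21.0603  14.7583] sat 7.0
z 185 27 x [-16.9336 -15.6752 -12.1282  -8.6851   5.7937] y [-58.2862 -16.0292   6.7926] sat 154.0
z 199 34 x [-25.3443 -18.6415 -15.1968  -8.1898   3.6748] y [-20.684  -10.524   -2.6112] sat 38.0
z 214 71 x [-28.5886 -22.1206 -13.1199  -5.532    5.7612] y [-19.5861  -9.4189   6.8727] sat 43.0
z 229 31 x [-25.9668 -20.1764  -6.373   -2.2129   3.0148] y [-13.2751  -7.9153   5.0318] sat 21.0
zmin pct [-14.0431  -4.7825   0.1931   2.1354]
bar right of panel 76 [-5.5457 -1.7107  3.8733] z [ 0.6817  5.2258 10.9431]
bar mid 53 [-4.62   -1.0576  4.9498] z [-1.4139  5.1394  8.8317]
hook in rail (from TCP) [-0.651  82.2487  3.0072]
[ 0.1429 -3.8937  5.2292] [-1.1074  0.143  -0.0652]
```

>>> {"name": "move_arm", "arguments": {
  "deltas": [
    [[0,0,0],[0.008,0.05,0.01],1],
    [[0,0,0],[0.024,0.15,0.01],1],
    [[0,0,0],[0.04,0.25,0.01],1],
    [[0,0,0],[0.056,0.35,0.01],1],
    [[0,0,0],[0.063,0.39,0.01],1],
    [[0,0,0],[0.063,0.39,0.01],1],
    [[0,0,0],[0.063,0.39,0.01],1]
  ]
}}

```text
time: 15.1
tool_pos: [0.5944, 0.2479, 0.2392]
tcp_rot: [2.391, 2.037, 0.0]
wrist_force: [-0.7, 0.9, -2.3]
width: 0.102
```

```bash
python3 - <<'E'
from chk import *
from workcell import read_camera
print(s["time"],p0,s["wrist_force"],s["torque"])
im,ds=read_camera("side");t,dt=read_camera("top")
o=hung(BY);check(cloud("side",ds),im,o)
S=cloud("side",ds);L=(S-o)@RA
k=(abs(L[...,0])<.012)&(L[...,2]>.0)&(L[...,2]<.10)&(abs(L[...,1])<.1)
for a in(.01,.03,.05,.07,.09):
    m=k&(abs(L[...,2]-a)<.01);print(a,m.sum(),"y",np.percentile(L[m][:,1],[0,2,5,95,98,100])*1000)
a=cv2.resize(t[120:260,180:320],(400,400),interpolation=cv2.INTER_CUBIC);b=cv2.resize(im[130:290,270:398],(400,500),interpolation=cv2.INTER_CUBIC)
ou=np.zeros((500,800,3),np.uint8);ou[:400,:400]=a;ou[:,400:]=b
cv2.imwrite("pics/c9.png",ou[:,:,::-1])
E
```

```text
15.1 [0.5944 0.2479 0.2392] [-0.7397  0.8901 -2.2653] [0.1192 0.1136 0.0053]
n 947
z -10 41 x [-4.5839  0.4926  6.5051 32.2094 38.409 ] y [-47.8506  -0.8358 107.1988] sat 32.0
z   4 62 x [-1.8742 -0.9527  0.0732  1.7612 32.3907] y [-71.2216   2.8106 107.5505] sat 10.0
z  19 56 x [-5.0167 -0.8044 -0.2943  0.465   3.1889] y [-69.9997  10.4932 104.4093] sat 8.0
z  34 64 x [-4.2029 -1.1793 -0.5947  0.357   3.5055] y [-69.3349   9.6823 106.0043] sat 8.0
z  49 59 x [-3.421  -1.0508 -0.0401  0.6154  2.6018] y [-71.3266   7.5465 106.6744] sat 8.0
z  65 48 x [-5.3948 -1.5998 -0.6851  0.3672  2.5895] y [-69.7342 -15.4184 108.5576] sat 8.0
z  80 42 x [-3.7237 -0.9634  0.02    1.0211  3.475 ] y [-71.9557 -25.1941 106.3782] sat 8.0
z  95 74 x [-12.9733  -3.5479   0.0755   2.1543   4.2051] y [-68.7876 -17.5692 107.2439] sat 6.5
z 110 34 x [-14.5591 -13.7077 -11.4976  -2.3006   3.0618] y [-23.762   14.9032 108.8707] sat 8.0
z 125 35 x [-14.2005 -13.6496 -12.9296  -7.0115   1.3259] y [-23.7029  14.5061 107.5675] sat 8.0
z 139 62 x [-14.4133 -11.8451  -3.8836  -1.9461   8.4061] y [-99.2448 -24.5477 1
[... 284 characters left out ...]
  -21.1913    7.1885] sat 6.0
z 199 25 x [-22.1856 -16.0508 -13.6955  -8.1885   4.039 ] y [-21.2975 -10.0967  -1.4203] sat 48.0
z 214 56 x [-27.8891 -20.6324 -13.9764  -7.2865   2.5796] y [-22.0384  -9.7035   1.9326] sat 43.5
z 229 36 x [-28.457  -23.0211 -11.0563  -4.785    4.3604] y [-13.4556  -6.9377   3.0384] sat 34.5
zmin pct [-19.6248 -18.5158 -16.7856 -11.5858]
0.01 53 y [-73.8042 -72.4185 -71.4094  82.4133  99.0419  99.5122]
0.03 66 y [-73.9952 -72.1463 -70.4579  99.1773  99.9146  99.9867]
0.05 65 y [-76.9119 -76.0351 -73.7056  66.5891  84.4536  95.0631]
0.07 51 y [-76.2842 -71.0551 -69.3863  42.7508  50.3636  67.3731]
0.09 38 y [-74.5584 -73.0906 -72.0681  -7.6744  -3.1252   3.2082]
```

View pics/c9.png

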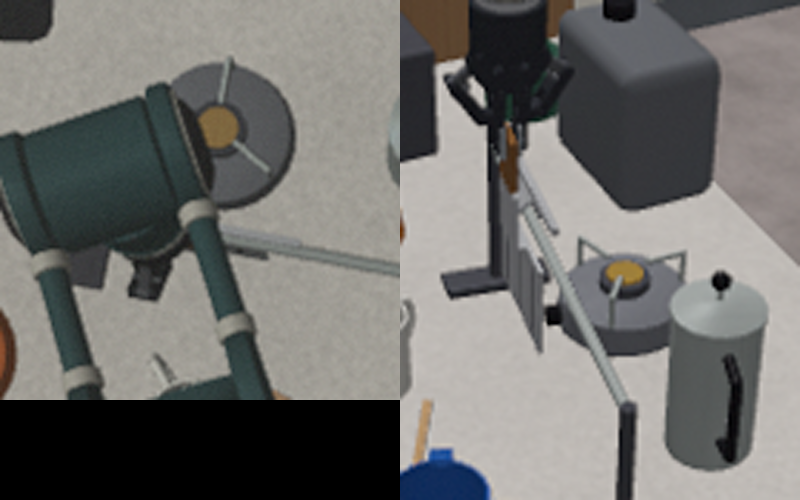

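>>> {"name": "move_arm", "arguments": {
  "deltas": [
    [[0,0,0],[0,0,-0.008],1],
    [[0,0,0],[0,0,-0.015],1],
    [[0,0,0],[0,0,-0.015],1],
    [[0,0,0],[0,0,-0.015],0.7],
    [[0,0,0],[0,0,-0.015],0.4],
    [[0,0,0],[0,0,-0.015],0.1],
    [[0,0,0],[0,0,-0.015],-0.1],
    [[0,0,0],[0,0,-0.015],-0.1]
  ]
}}

```text
time: 16.2
tool_pos: [0.5946, 0.2478, 0.2378]
tcp_rot: [2.391, 2.037, 0.001]
wrist_force: [0.9, -0.6, -0.6]
width: 0.554
```

>>> {"name": "move_arm", "arguments": {
  "deltas": [
    [[0,0,0],[0,0,0.1],-0.1],
    [[0,0,0],[0,0,0.25],-0.1],
    [[0,0,0],[0,0,0.5],-0.1],
    [[0,0,0],[0,0,0.8],-0.1],
    [[0,0,0],[0,0,1],-0.1],
    [[0,0,0],[0,0,1],-0.1]
  ]
}}

```text
time: 16.95
tool_pos: [0.5957, 0.2483, 0.3412]
tcp_rot: [2.39, 2.036, 0.008]
wrist_force: [0.2, -0.7, -0.4]
width: 0.549
```

>>> {"name": "move_arm", "arguments": {
  "deltas": [
    [[0,0,0],[-0.3,-0.2,0],-0.1],
    [[0,0,0],[-0.7,-0.5,0],-0.1],
    [[0,0,0],[-1,-1,0],-0.1],
    [[0,0,0],[-1,-1,0],-0.1],
    [[0,0,0],[-1,-1,0],-0.1]
  ]
}}

```text
time: 17.58
tool_pos: [0.4944, 0.1479, 0.3372]
tcp_rot: [-2.392, -2.036, -0.0]
wrist_force: [0.9, -0.2, 0.3]
width: 0.548
```

```bash
python3 - <<'E'
from chk import *
from workcell import read_camera
print(s["time"],p0,s["wrist_force"],s["width"])
o=hung(BY)
for i in range(2):
    im,ds=read_camera("side");t,dt=read_camera("top")
check(cloud("side",ds),im,o,(.025,.09,-.02,.24))
print("TOP");check(cloud("top",dt),t,o,(.025,.09,-.02,.24))
a=cv2.resize(t[120:260,180:320],(400,400),interpolation=cv2.INTER_CUBIC);b=cv2.resize(im[130:290,270:398],(400,500),interpolation=cv2.INTER_CUBIC)
ou=np.zeros((500,800,3),np.uint8);ou[:400,:400]=a;ou[:,400:]=b
cv2.imwrite("pics/c10.png",ou[:,:,::-1])
E
```

```text
17.575 [0.4944 0.1479 0.3372] [ 0.9069 -0.2323  0.327 ] 0.5478189799788314
n 682
z   4 50 x [-2.0309 -1.1059 -0.4649  0.4491  2.3694] y [-71.8803  -9.8093  64.1675] sat 9.0
z  19 42 x [-1.6211 -0.8959 -0.2547  0.244   2.121 ] y [-71.4707  -5.7008  65.2996] sat 8.0
z  34 46 x [-1.8189 -0.9023 -0.1076  0.7075  1.7037] y [-70.3082 -14.5228  62.2071] sat 8.0
z  49 45 x [-2.4015 -1.1493 -0.6198 -0.1713  0.844 ] y [-73.7545  -9.1199  57.3405] sat 8.0
z  65 36 x [-2.2131 -1.1589 -0.5278  0.3201  1.4513] y [-74.8507 -34.7057  12.0861] sat 8.0
z  80 23 x [-1.7657 -1.0745 -0.4159  0.7341  3.4465] y [-72.4987 -48.6867 -12.6598] sat 8.0
z  95 60 x [-14.4754  -6.3004  -1.3478   1.5918   2.9715] y [-68.8622 -25.0633  12.7407] sat 6.0
z 110 28 x [-15.6854 -14.462  -13.7144 -12.001   -0.5981] y [-29.779  -13.0132  26.0094] sat 6.5
z 125 19 x [-15.5968 -15.0296 -14.4688 -13.5816 -11.0063] y [-28.2279  -5.359   22.8007] sat 8.0
z 139 63 x [-15.01   -13.7722  -4.1851  -1.8649  12.1291] y [-80.0888 -24.7946  33.41  ] sat 8.0
z 154 85 x [-14.8666  -6.5389  -1.1268   2.8534   6.6154] y [-77.619  -22.885  
[... 1432 characters left out ...]
7736 -1.2561 13.0668 15.5386] y [-71.1459  -7.379   76.5243] sat 9.0
z 154 172 x [-10.573   -2.5539  -0.438    1.3665  12.1   ] y [-75.364   -5.9378  79.9203] sat 7.0
z 169 121 x [-15.8901   1.632    4.597    7.0536   8.8124] y [-79.0872  -7.0691  76.7862] sat 6.0
z 185 143 x [-8.2073  2.1127  4.0626  6.3966  8.1677] y [-81.1721   4.1322  83.4751] sat 4.0
z 199 14 x [-18.1532 -17.942  -17.6953 -16.4784 -10.9235] y [-18.5406  -5.6628  13.4164] sat 94.5
z 214 55 x [-17.9362 -16.324  -13.6586 -11.1905  -8.4896] y [-17.4862   1.9125  19.2731] sat 112.0
z 229 19 x [-16.92   -14.854  -13.1377 -11.0607  -9.9375] y [-15.8207  -4.5614  18.1831] sat 115.0
zmin pct [-17.3623  -3.1698   5.7642   7.6177]
```

View pics/c10.png

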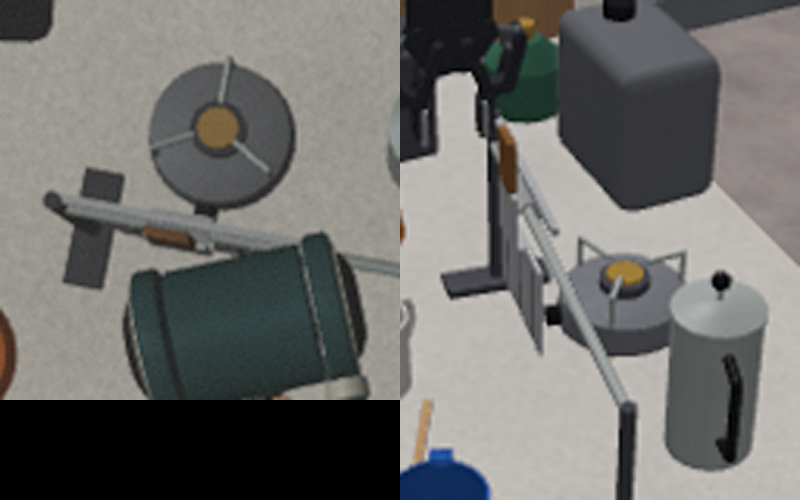

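>>> {"name": "move_arm", "arguments": {
  "deltas": [
    [[0,0,0],[0,0,0],-0.1],
    [[0,0,0],[0,0,0],-0.1],
    [[0,0,0],[0,0,0],-0.1],
    [[0,0,0],[0,0,0],-0.1],
    [[0,0,0],[0,0,0],-0.1],
    [[0,0,0],[0,0,0],-0.1],
    [[0,0,0],[0,0,0],-0.1],
    [[0,0,0],[0,0,0],-0.1]
  ]
}}

```text
time: 18.77
tool_pos: [0.4945, 0.1478, 0.3379]
tcp_rot: [2.391, 2.037, 0.001]
wrist_force: [-0.1, 0.3, -0.2]
width: 0.55
```

```bash
python3 - <<'E'
from chk import *
from workcell import read_camera,order
im,ds=read_camera("side");L=(cloud("side",ds)-hung(BY))@RA
for z0,z1 in((.01,.04),(.06,.09),(.205,.225)):
    k=(abs(L[...,0])<.025)&(abs(L[...,1])<.09)&(L[...,2]>z0)&(L[...,2]<z1);print(z0,np.median(L[k],0)*1000,np.percentile(L[k][:,1],[3,97])*1000)
im0=np.load("pics/side0.npy")
print(order.finish_job())
E
```

```text
0.01 [-0.2354 -8.9725 25.1839] [-72.8041  65.7292]
0.06 [ -0.8737 -37.9507  72.6403] [-74.3427  50.54  ]
0.205 [-15.2331 -14.7519 214.3358] [-21.7941  15.0926]
the job is handed in; nothing more can be done
None
```

The windscreen panel is hanging on the rail in front of the grey stove, let go and clear of the gripper. I handed the job in at about 18.8 s on the robot's clock; no verdict was reported.

I gripped the tab square to its 30° lean and drew the panel up out of the far slot. I then turned it upright, hooked it over the uncovered part of the rail about 75 mm right of the middle, and slid it under the keeper strip.

**Last checks**
- **Centring:** the panel's middle was within a few millimetres of the measured burner centre along the rail (limit 15 mm).
- **Hang:** the panel was upright and along the rail. Sheet and tab readings were within 1 to 2 mm of where they should be for a panel hanging true, and unchanged over the last second.
- **Weight:** on release the wrist force fell to about zero, which means the bar is carrying the panel.
- **Other things:** the griddle, board, press, jug, mug and stick looked undisturbed in the pictures I viewed. I compared them only by eye, and not all of them were in the last picture.

**Small disagreements**
- The hook seated about 3 mm higher by the arm's reading than I had expected from the grip. I put this down to where on the tab the fingers took hold.
- While seating and sliding, the wrist force reached about 9 N at most, well below the limit.

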